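Fold the flap of a cardboard blank over the folding block

ROBOT

A 6-joint arm with a two-finger parallel gripper is mounted at the origin on a cart in front of the work surface, level with it; the furniture and walls round the work are solid. World frame = base frame: x ahead of the robot, y to its left, z up, the work surface at z = 0. Lengths are in m, angles in rad, forces in N, time in s.
With the tool pointing down it reaches from about 0.4 to 0.825 m from the base axis. Payload 7 kg.
Tool frame: the origin (TCP) lies midway between the tips of the shut fingers; the grasp point (between the pads) lies 19 mm behind it (robot.hold_point_z is the distance from the TCP to the grasp point, in m); z points along the fingers, y is the line along which they close (so a half turn about z gives the same grasp; the last joint's range is limited). The gripper opens to 88 mm and grips with 3 to 60 N. Pads are 19 mm wide; open, the fingers measure 130 mm over their backs; the gripper's body (78 mm by 193 mm) begins 47 mm behind the grasp point.
Start: joints at [-0.991, 0.359, 0.012, 0, -1.224, -0.288], TCP at [0.194, -0.646, 0.227] pointing down, gripper open.
Joint ranges: [-3.07, 3.07], [-1.43, 2.12], [-1.02, 1.25], [-3.03, 1.67], [-3.05, -0], [-3.03, 3.03]. Speed limits (rad/s): [2.39, 2.39, 3.01, 3.14, 3.14, 3.14].

INTERFACE

Orientations are given as a 3x3 rotation matrix whose columns are the frame's x, y, z axes.
In Python, from cell import robot, snapshot, camera_info gives the robot as it stands (robot), with the cameras as plain functions.
- The arm moves only by the shell command python3 steer.py FILE [FORCE], which reads ROWS from the file FILE. ROWS is a JSON list of rows, 1 to 12 of them, each written [[dx, dy, dz], [rx, ry, rz], opening]: dx, dy, dz in m, then a rotation vector rx, ry, rz in rad, then the finger opening in m; each row shifts and turns the commanded pose from where the row before left it, along the tool's axes as they then stand; what a row does not reach is not made up. A row lasts 1/10 s, in which the tool goes at most 0.05 m and 0.15 rad, less where a joint would pass 70% of its speed; a pose out of reach is approached as far as the arm can. The fingers move at their own pace and stop on an object; FORCE is the grip in N (left out, the last holds). Time passes only in rows, so rows that do not move let the fingers close. It prints the time, the measured TCP pose, the force, the opening and the grip force at its end. Input that does not fit is refused with a message, and nothing moves.
- robot.get_state(): the state, without advancing time (a new reading comes with each control period).
- snapshot(name): name is "scene" or "top"; returns the picture (400x640x3 uint8, red, green, blue); there is no depth.
- camera_info(name): a dict with "fx", "fy", "cx", "cy" (pixels), "R" (3x3) and "t" (3): a world point X has camera coordinates R X + t. Camera axes: x right, y down, z forward; pixel columns grow to the right and rows downward; lengths in m; the calibration is good to about 2 mm. A picture is of the moment at which its call begins. camera_info takes no time and is no camera call.
- robot.hand_in(): hands the job in; it is judged then, once.
The state is a dict: "t": time; "q": joint angles; "joint_vel": joint speeds; "joint_torque": joint torques, N m; "position": TCP position; "eef_rot": TCP orientation; "wrist_force": force on the tool from outside, world axes, zero at the start; "torque": the same for the moment, N m; "width": finger opening in m; "finger_force": force on a finger pad.
Only numpy, scipy, OpenCV 4.12 (cv2) and the standard library are available. Lean on these libraries where they do the work, as an engineer would, in place of code of your own. Each camera call takes 0.05 s, during which the arm holds its last target. There are 200 camera calls.

TASK

Fold the flap of the cardboard blank that lies on the folding block: push the blank along between the side guides, under the hold-down bar, until its crease lies right on the block's steel edge and the whole flap sticks out beyond it, then press the flap down until it hangs flat against the block's upright face. Only push and press with the fingers: do not pinch the blank or lift it off the block, do not disturb the things lying about, and leave the blank there with the flap folded.

Things in the scene. Friction and masses are not known exactly. Their poses are not given: they have to be found in the camera images.
- block: Folding block fixed to the bench: grey deck 270x240 mm on plywood, deck top 85 mm above the bench. Origin: centre of its underside; z up, -x points out over the fold edge at x = -135 mm. Two aluminium guides on the deck run along x from -81 to 134 mm, inner faces at y = -67 and 67 mm, 13 mm high. The deck behind the blank is bare to x = 135 mm.
- fold_edge (a point): middle of the block's fold edge (steel nosing), at deck height, 85 mm above the bench; axes as the block's (-x points outward over the edge). Below the edge a plywood face, flush with it, goes straight down to the bench
- bar (a point): centre of the top of the steel hold-down bar, fixed across the deck: 22 mm wide (block x = -120 to -98 mm), its underside 9.5 mm and its top 16.5 mm above the deck; two black hand nuts on it at block y = -98 and 98 mm reach 34 mm above the deck
- blank: Loose flat blank of double-wall cardboard on the deck between the guides (2 mm play each side), 7 mm thick, 130 mm wide, about 0.2 kg: a panel 130 mm long (x) and in front (-x) a flap 45 mm long, joined at a crease. Origin: centre of the panel's underside; axes about parallel to the block's. At the start the crease is some 45 to 85 mm short of the fold edge.
- rear_edge (a point): middle of the blank's rear edge (65 mm from its origin along +x), on the underside; here it can be pushed forward
- crease (a point): middle of the crease line (65 mm from the blank's origin along -x), on the underside of the blank; the flap turns about this line
- flap (a joint): angle of the flap, rad: 0 flat in line with the panel, growing as it folds downward, 1.57 hanging straight down. The crease is stiff (0.04 N m, some 2 N at mid-flap) and stays where it is left; it can fold only once the flap is beyond the edge
- pile: five more such flat blanks in a heavy pile, 175x130x35 mm, on the bench to the left; not to be used
- staple_box: small white box of staples, 36x62x22 mm, lies on the deck of the block beside a guide; leave it alone
- snap_cutter: green snap-off cutter, 160 mm long, 14 mm high, lies on the deck of the block beside the other guide; leave it alone
- tape_clear: roll of packing tape, 109 mm across, 48 mm high, on the bench to the right; leave it alone
- stapler: red and black stapler, 142 mm long, 54 mm high, on the bench to the right; leave it alone
- tape_measure: yellow tape measure, 35x66x64 mm, on the bench to the left; leave it alone
- label_roll: white roll of labels standing on end, 95 mm across, 102 mm high, on the bench to the right; leave it alone
- parcel_d: small packed carton, 93x123x64 mm, on the bench at the far right; leave it alone

How it is judged:
On the way:
1. the blank, its flap still flat, has been pushed out and has come to rest with its crease on the fold edge, at most 6 mm short of it or 10 mm beyond (x of crease in the frame of fold_edge between -0.01 and 0.006 m and linear speed of blank below 0.01 m/s and value of joint flap below 0.3 rad), for 0.2 s.
At the end, for the whole second after the job is handed in: The blank lies flat on the deck between the guides and under the bar, at rest, its crease within 6 mm of the fold edge, and the flap is folded down by at least 1.35 rad (77 degrees) (x of crease in the frame of fold_edge between -0.006 and 0.006 m and value of joint flap above 1.35 rad and linear speed of blank below 0.01 m/s and z of blank in the frame of block between 0.081 and 0.089 m and angle between blank's own z axis and vertical below 0.06 rad and angle between the x axis of blank and the x axis of block, either way round below 0.06 rad); the robot touches nothing.
It fails at once if the blank is lifted: its middle rises more than 20 mm off the deck, or it tips by more than 0.3 rad (z of blank in the frame of block above 0.105 m or angle between blank's own z axis and vertical above 0.3 rad).
It fails at once if one of the things lying about is moved more than 25 mm (distance of any of staple_box, snap_cutter, tape_clear, stapler, tape_measure, label_roll, parcel_d from where it was at the start of the episode above 0.025 m).
It also fails if it takes over 45 s, if anything falls off the work surface, if the arm or the gripper's body presses on something with over 40 N, if the wrist force passes 120 N, or if a joint passes its speed limit or range.

## Working session

There is one attempt and no reset: what is moved stays moved. The work goes in short steps, Python scripts to look and compute and a shell command to move; the robot and the scene stay as the last step left them, time stands still between calls to the robot, and variables do not carry over. Pictures are saved under pics/ and viewed, at most 10 in all, crops included, and the job is handed in when it is done.

```bash
mkdir -p pics; ls
python3 - <<'E'
from cell import robot, snapshot, camera_info
import cv2,numpy as np
for n in("scene","top"):
    cv2.imwrite(f"pics/{n}0.png",snapshot(n)[:,:,::-1]); c=camera_info(n);print(n,c)
s=robot.get_state();print(s["t"],s["position"],np.round(s["eef_rot"],3),s["width"])
E
```

```text
cell.py
pics
steer.py
scene {'fx': 472.58405502804146, 'fy': 472.58405502804146, 'cx': 316.0436314371023, 'cy': 196.85550771988503, 'R': array([[-6.38569621e-01, -7.69563928e-01, -4.47075141e-04],
       [-4.09490667e-01,  3.40279385e-01, -8.46479376e-01],
       [ 6.51572124e-01, -5.40352941e-01, -5.32421324e-01]]), 't': array([0.27037335, 0.34647723, 1.61782782])}
top {'fx': 504.65615042946933, 'fy': 504.65615042946933, 'cx': 316.94427456612806, 'cy': 199.83864093341464, 'R': array([[-0.41829013, -0.90824583, -0.01108559],
       [-0.81790053,  0.38193397, -0.43030822],
       [ 0.3950596 , -0.17092677, -0.90261395]]), 't': array([0.14174901, 0.55300774, 1.53665543])}
0.1 [ 0.19402489 -0.64605136  0.22573273] [[-0.958 -0.288 -0.001]
 [-0.288  0.958  0.001]
 [ 0.     0.001 -1.   ]] 0.08746445878341508
```

View pics/scene0.png

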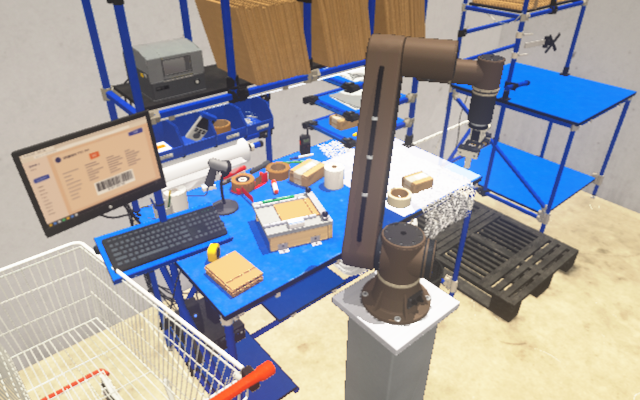

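View pics/top0.png

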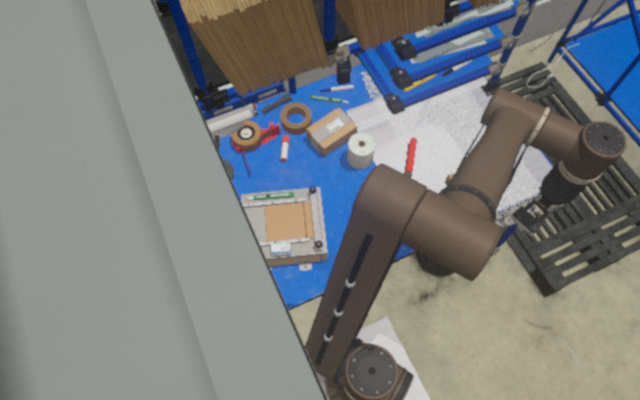

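The block sits at about (290,220) in scene and (285,225) in top. In top, the bar with its black nuts, at (313,188) and (318,244), is on the right. I'll enlarge both.

Run:
```python
import cv2
a=cv2.imread("pics/scene0.png")[180:260,245:345];b=cv2.imread("pics/top0.png")[175:275,235:335]
cv2.imwrite("pics/sc.png",cv2.resize(a,None,fx=7.5,fy=7.5,interpolation=cv2.INTER_CUBIC))
cv2.imwrite("pics/tc.png",cv2.resize(b,None,fx=6,fy=6,interpolation=cv2.INTER_CUBIC))
```

```text
(no output)
```

View pics/sc.png

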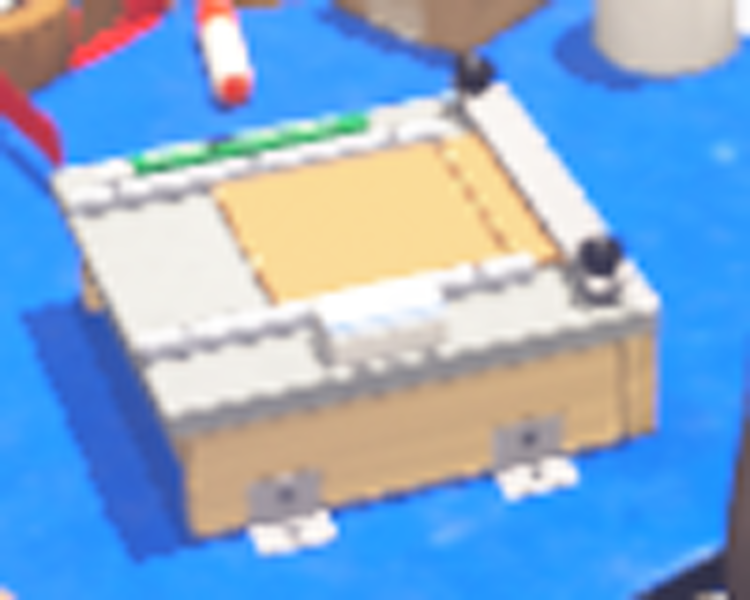

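View pics/tc.png

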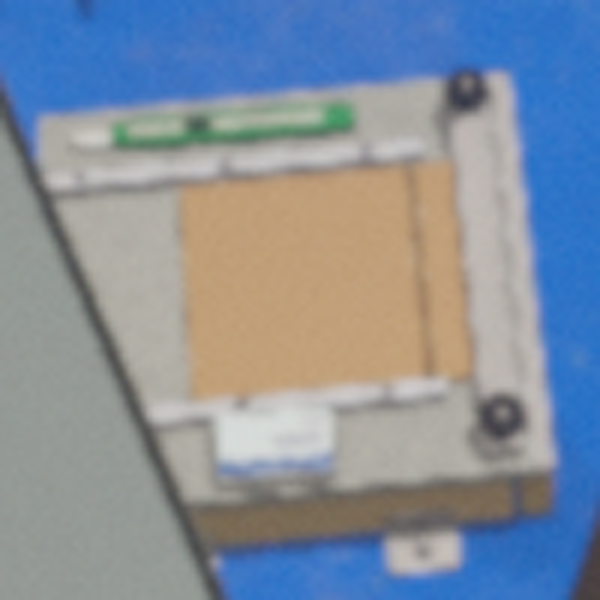

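Scene crop: deck corners are at (172,418), (55,175), (505,85) and (658,305). The blank's rear edge runs (215,188)–(275,303) and its crease (450,145)–(510,250). Top crop: deck corners are at (38,118), (512,72) and (553,470). The rear edge runs (182,188)–(195,393) and the crease (409,170)–(430,375).

```bash
cat > h.py <<'E'
import numpy as np
from scipy.optimize import least_squares
from cell import robot, snapshot, camera_info
C={n:camera_info(n) for n in("scene","top")}
def pj(n,X):
    c=C[n];p=c["R"]@X+c["t"];return np.array([c["fx"]*p[0]/p[2]+c["cx"],c["fy"]*p[1]/p[2]+c["cy"]])
def full(n,u): return np.array([245+u[0]/7.5,180+u[1]/7.5]) if n=="scene" else np.array([235+u[0]/6,175+u[1]/6])
def W(p,b): # block->world; p=x,y,yaw,z0
    c,s=np.cos(p[2]),np.sin(p[2]);return np.array([p[0]+c*b[0]-s*b[1],p[1]+s*b[0]+c*b[1],p[3]+b[2]])
E
python3 - <<'E'
from h import *
d=.085
obs=[("scene",(172,418),(.135,.12,d)),("scene",(55,175),(.135,-.12,d)),("scene",(505,85),(-.135,-.12,d)),("scene",(658,305),(-.135,.12,d)),
("top",(38,118),(.135,-.12,d)),("top",(512,72),(-.135,-.12,d)),("top",(553,470),(-.135,.12,d))]
f=lambda p:np.concatenate([pj(n,W(p,b))-full(n,u) for n,u,b in obs])
r=least_squares(f,[.5,.3,1.4,0]);print(r.x,np.round(r.fun.reshape(-1,2),1))
f0=lambda p:f([*p,0.]);r0=least_squares(f0,[.5,.3,1.4]);print(r0.x,np.abs(r0.fun).max())
p=[*r0.x,0]
# blank: rear and crease x (block frame)
bl=[("scene",(215,188),0,-1),("scene",(275,303),0,1),("scene",(450,145),1,-1),("scene",(510,250),1,1),("top",(182,188),0,-1),("top",(195,393),0,1),("top",(409,170),1,-1),("top",(430,375),1,1)]
for n,u,k,s in bl:
    o=least_squares(lambda q:pj(n,W(p,(q[0],q[1],.092)))-full(n,u),[0,0]).x;print(n,"rear crease".split()[k],np.round(o,4))
print("tool +x/-x axes; rear mid world",W(p,(.08,0,.09)),"edge",W(p,(-.135,0,.085)))
import json;json.dump(list(p),open("p.json","w"))
E
```

```text
[ 0.550761    0.02431355  1.23836319 -0.0044572 ] [[-0.6 -0.2]
 [-0.6 -0.1]
 [ 0.  -0. ]
 [ 0.7  0.4]
 [ 0.2 -0.1]
 [-0.2  0.2]
 [ 0.5 -0.2]]
[0.54809224 0.02581089 1.23875649] 0.8666359849847822
scene rear [ 0.0571 -0.0601]
scene rear [0.0587 0.0565]
scene crease [-0.078 -0.056]
scene crease [-0.0731  0.0537]
top rear [ 0.0549 -0.0651]
top rear [0.0546 0.0578]
top crease [-0.0723 -0.0629]
top crease [-0.0729  0.0606]
tool +x/-x axes; rear mid world [0.57417001 0.10144124 0.09      ] edge [ 0.50408601 -0.10181533  0.085     ]
```

```bash
echo '[[[-0.032, 0.034, 0], [0, 0, 0], 0.04], [[-0.032, 0.034, 0], [0, 0, 0], 0.04], [[-0.032, 0.034, 0], [0, 0, 0], 0.04], [[-0.032, 0.034, 0], [0, 0, 0], 0.04], [[-0.032, 0.034, 0], [0, 0, 0], 0.04], [[-0.032, 0.034, 0], [0, 0, 0], 0.04], [[-0.032, 0.034, 0], [0, 0, 0], 0.04], [[-0.032, 0.034, 0], [0, 0, 0], 0.04], [[-0.032, 0.034, 0], [0, 0, 0], 0.04], [[-0.032, 0.034, 0], [0, 0, 0], 0.04], [[-0.032, 0.034, 0], [0, 0, 0], 0.04], [[-0.032, 0.034, 0], [0, 0, 0], 0.04]]' > mv.in && python3 steer.py mv.in
echo '[[[-0.032, 0.034, 0], [0, 0, 0], 0.04], [[-0.032, 0.034, 0], [0, 0, 0], 0.04], [[-0.032, 0.034, 0], [0, 0, 0], 0.04], [[-0.032, 0.034, 0], [0, 0, 0], 0.04], [[-0.032, 0.034, 0], [0, 0, 0], 0.04], [[0, 0, 0], [0, 0, -0.136], 0.04], [[0, 0, 0], [0, 0, -0.136], 0.04], [[0, 0, 0], [0, 0, -0.136], 0.04], [[0, 0, 0], [0, 0, -0.136], 0.04], [[0, 0, 0], [0, 0, -0.136], 0.04], [[0, 0, 0], [0, 0, -0.136], 0.04], [[0, 0, 0], [0, 0, -0.132], 0.04]]' > mv.in && python3 steer.py mv.in
cat >> h.py <<'E'
import json
P=json.load(open("p.json"))
def where():
    s=robot.get_state();R=np.array(s["eef_rot"]);c,sn=np.cos(P[2]),np.sin(P[2])
    B=np.array([[c,-sn,0],[sn,c,0],[0,0,1]]);b=B.T@(np.array(s["position"])-[P[0],P[1],0])
    print("t",s["t"],"tcp in block mm",np.round(b*1e3,1),"rot in block\n",np.round(B.T@R,3),"F block",np.round(B.T@s["wrist_force"],1),"w",s["width"])
E
python3 -c "from h import *;where()"
```

```text
t: 1.3
position: [0.4448, -0.1433, 0.2266]
eef_rot: [[-0.958, -0.288, 0.0], [-0.288, 0.958, 0.0], [-0.0, 0.0, -1.0]]
wrist_force: [1.3, -1.5, -0.6]
width: 0.0402
finger_force: 0.0
t: 2.5
position: [0.5486, 0.0636, 0.2262]
eef_rot: [[-0.32, -0.948, -0.001], [-0.948, 0.32, -0.0], [0.0, 0.001, -1.0]]
wrist_force: [-0.1, 0.2, -0.1]
width: 0.0404
finger_force: 0.0
t 2.5 tcp in block mm [ 35.8  11.8 226.2] rot in block
 [[-1.    -0.007 -0.   ]
 [-0.007  1.     0.001]
 [ 0.     0.001 -1.   ]] F block [ 0.2  0.2 -0.1] w 0.04037955015328288
```

```bash
echo '[[[-0.03, -0.006, 0], [0, 0, 0.007], 0.04], [[-0.019, -0.006, 0], [0, 0, 0], 0.04], [[0, 0, 0.04], [0, 0, 0], 0.04], [[0, 0, 0.04], [0, 0, 0], 0.04], [[0, 0, 0.04], [0, 0, 0], 0.04], [[0, 0, 0.01], [0, 0, 0], 0.04], [[0, 0, 0.004], [0, 0, 0], 0.04], [[0, 0, 0], [0, 0, 0], 0.04]]' > mv.in && python3 steer.py mv.in >/dev/null
python3 -c "
from h import *;where();import cv2
for n in C: cv2.imwrite(f'pics/{n}1.png',snapshot(n)[:,:,::-1])
a=cv2.imread('pics/scene1.png')[180:260,245:345];b=cv2.imread('pics/top1.png')[175:275,235:335]
cv2.imwrite('pics/c1.png',np.hstack([cv2.resize(a,(400,400*80//100),interpolation=2),cv2.resize(b,(400,400),interpolation=2)[:320]]))"
```

```text
t 3.3 tcp in block mm [85.4 -1.2 93.5] rot in block
 [[-1.     0.006  0.   ]
 [ 0.006  1.    -0.001]
 [-0.    -0.001 -1.   ]] F block [ 0.1 -0.6  0.9] w 0.040092902527005946
```

View pics/c1.png

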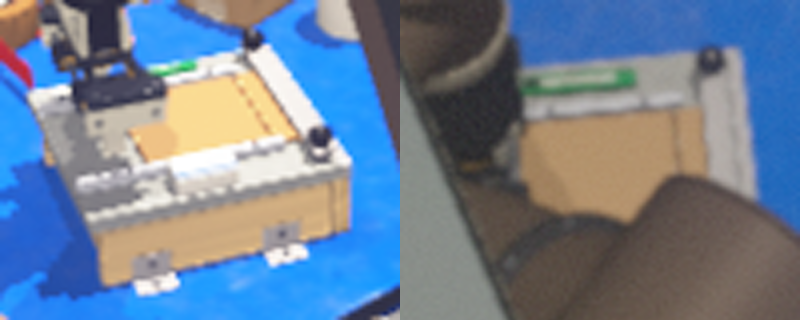

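The fingers stand on bare deck behind the blank, and the crease is visible in the left half at about (260,105). I'll lower a few mm and creep forward until the fingers touch.

```bash
echo '[[[0, 0, 0.004], [0, 0, 0], 0.04], [[0, 0, 0], [0, 0, 0], 0.04]]' > mv.in && python3 steer.py mv.in | grep -A0 -E "pos|wrist"; echo '[[[0.006, 0, 0], [0, 0, 0], 0.04], [[0.004, 0, 0], [0, 0, 0], 0.04], [[0.003, 0, 0], [0, 0, 0], 0.04], [[0.003, 0, 0], [0, 0, 0], 0.04], [[0, 0, 0], [0, 0, 0], 0.04]]' > mv.in && python3 steer.py mv.in|grep -E "wrist"
python3 -c "from h import *;where()"
```

```text
position: [0.5765, 0.1061, 0.0892]
--
wrist_force: [-0.2, 0.2, -0.1]
wrist_force: [-0.3, -0.4, 1.0]
t 4.1 tcp in block mm [68.6 -0.5 88.7] rot in block
 [[-1.     0.006  0.   ]
 [ 0.006  1.    -0.   ]
 [-0.    -0.    -1.   ]] F block [-0.4  0.2  1. ] w 0.040203157254716924
```

```bash
echo '[[[0.004, 0, 0], [0, 0, 0], 0.04], [[0.005, 0, 0], [0, 0, 0], 0.04], [[0.005, 0, 0], [0, 0, 0], 0.04], [[0.005, 0, 0], [0, 0, 0], 0.04], [[0.005, 0, 0], [0, 0, 0], 0.04], [[0.005, 0, 0], [0, 0, 0], 0.04]]' > mv.in && python3 steer.py mv.in | grep wrist; echo '[[[0.005, 0, 0], [0, 0, 0], 0.04], [[0.005, 0, 0], [0, 0, 0], 0.04], [[0.005, 0, 0], [0, 0, 0], 0.04], [[0.004, 0, 0], [0, 0, 0], 0.04], [[0.003, 0, 0], [0, 0, 0], 0.04], [[0, 0, 0], [0, 0, 0], 0.04]]' > mv.in && python3 steer.py mv.in | grep wrist
python3 -c "
from h import *;where();import cv2
n='scene';cv2.imwrite('pics/scene2.png',snapshot(n)[:,:,::-1])
a=cv2.imread('pics/scene2.png')[180:260,245:345]
cv2.imwrite('pics/c2.png',cv2.resize(a,None,fx=7.5,fy=7.5,interpolation=cv2.INTER_CUBIC))"
```

```text
wrist_force: [0.4, 1.1, 0.4]
wrist_force: [0.2, 1.0, 0.9]
t 5.3 tcp in block mm [17.4  0.  88.5] rot in block
 [[-1.     0.006 -0.   ]
 [ 0.006  1.     0.   ]
 [ 0.     0.    -1.   ]] F block [1.  0.1 0.9] w 0.03989342316183342
```

View pics/c2.png

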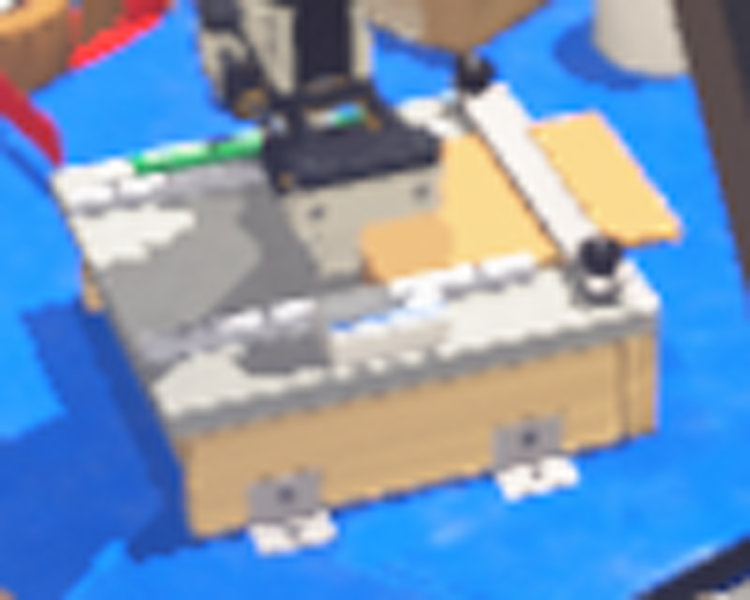

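The flap now sticks out past the bar. Its front corners are at about (600,112) and (681,235), and the rear edge near corner is at about (365,275).

```bash
cat >> h.py <<'E'
def inv(u,z=.092,n="scene"): return least_squares(lambda q:pj(n,W(P,(q[0],q[1],z)))-full(n,u),[0,0]).x
E
python3 -c "
from h import *
for u in [(600,112),(681,235),(680,241)]: print(u,inv(u),inv(u,.085))"
```

```text
(600, 112) [-0.16921956 -0.05876592] [-0.17341361 -0.06918628]
(681, 235) [-0.16397692  0.07273734] [-0.16813644  0.06318313]
(680, 241) [-0.16125452  0.07786165] [-0.16539611  0.06834119]
```

Front edge at about -167 mm puts the crease near -122 mm, which agrees with finger contact (17.4 - 9.5 - 130). I'll push 13 mm more, back off, rise clear and look.

```bash
echo '[[[0.003, 0, 0], [0, 0, 0], 0.04], [[0.004, 0, 0], [0, 0, 0], 0.04], [[0.003, 0, 0], [0, 0, 0], 0.04], [[0.002, 0, 0], [0, 0, 0], 0.04], [[0.001, 0, 0], [0, 0, 0], 0.04], [[0, 0, 0], [0, 0, 0], 0.04], [[0, 0, 0], [0, 0, 0], 0.04]]' > mv.in && python3 steer.py mv.in | grep wrist;python3 -c "from h import *;where()"; echo '[[[-0.01, 0, 0], [0, 0, 0], 0.04], [[-0.02, 0, 0], [0, 0, 0], 0], [[0, 0, -0.04], [0, 0, 0], 0], [[0, 0, -0.04], [0, 0, 0], 0], [[0, 0, -0.03], [0, 0, 0], 0], [[-0.03, 0, 0], [0, 0, 0], 0], [[-0.03, 0, 0], [0, 0, 0], 0], [[0, 0, 0], [0, 0, 0], 0]]' > mv.in && python3 steer.py mv.in >/dev/null
python3 -c "
from h import *;where();import cv2
for n in C: cv2.imwrite(f'pics/{n}3.png',snapshot(n)[:,:,::-1])
a=cv2.imread('pics/scene3.png')[185:235,275:345];b=cv2.imread('pics/top3.png')[180:240,280:340]
cv2.imwrite('pics/c3.png',np.hstack([cv2.resize(a,(420,300),interpolation=2),cv2.resize(b,(300,300),interpolation=2)]))"
```

```text
wrist_force: [-0.2, -0.1, 1.1]
t 6.05 tcp in block mm [ 4.8  0.  88.5] rot in block
 [[-1.     0.006 -0.   ]
 [ 0.006  1.     0.   ]
 [ 0.     0.    -1.   ]] F block [-0.1  0.2  1.1] w 0.04028443525234014
t 6.85 tcp in block mm [ 99.4  -0.7 198.8] rot in block
 [[-1.     0.003  0.001]
 [ 0.003  1.    -0.001]
 [-0.001 -0.001 -1.   ]] F block [-0.2 -0.1  0.3] w 0.00023012890082819545
```

View pics/c3.png

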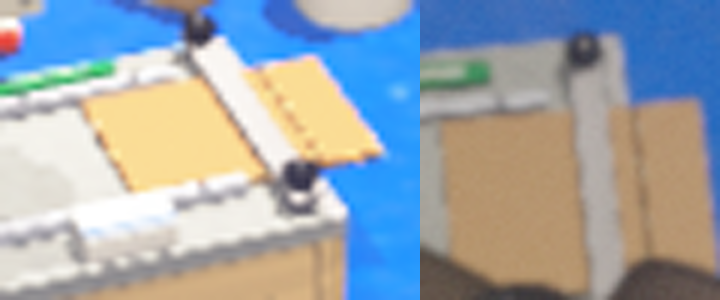

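Left panel: crease (262,75)–(312,150), front edge (318,57)–(384,155), rear edge (83,100)–(132,190). Right panel: crease (634,108)–(650,260), front edge (698,98)–(715,250), rear edge (441,115)–(447,240), deck edge (622,36)–(629,103).

```bash
python3 -c "
from h import *
def g(n,x,y,z=.092):
    px=np.array([275+x/6,185+y/6]) if n=='scene' else np.array([280+(x-420)/5,180+y/5])
    return np.round(1e3*least_squares(lambda q:pj(n,W(P,(q[0],q[1],z)))-px,[0,0]).x,1)
print('crease',g('scene',262,75),g('scene',312,150),g('top',634,108),g('top',650,260))
print('front',g('scene',318,57),g('scene',384,155),g('top',698,98),g('top',715,250))
print('rear',g('scene',83,100),g('scene',132,190),g('top',441,115),g('top',447,240))
print('deckedge',g('top',622,36,.085),g('top',629,103,.085),'scene near corner',g('scene',347,210,.085))
"
```

```text
crease [-136.7  -49.2] [-134.4   51.2] [-138.6  -62.4] [-137.5   48. ]
front [-182.5  -57.5] [-177.4   74. ] [-182.2  -65.3] [-180.6   45.5]
rear [ -9.1 -62.7] [-5.7 53.4] [ -9.  -70.8] [-6.4 20.2]
deckedge [-136.4 -120.8] [-135.9  -69.7] scene near corner [-133.6  115.6]
```

The crease is at about -136 mm and the edge at -135 mm, so the placing is good. Next I go over the bar, tilt the body outward by 0.25 rad and come down on the flap.

```bash
echo '[[[0.045, 0, 0], [0, 0, 0], 0], [[0.045, 0, 0], [0, 0, 0], 0], [[0.045, 0, 0], [0, 0, 0], 0], [[0.045, 0, 0], [0, 0, 0], 0], [[0.045, 0, 0], [0, 0, 0], 0], [[0.042, 0, 0], [0, 0, 0], 0], [[0, 0, 0.04], [0, 0, 0], 0], [[0, 0, 0.03], [0, 0, 0], 0], [[0, 0, 0], [0, -0.125, 0], 0], [[0, 0, 0], [0, -0.125, 0], 0], [[0, 0, 0], [0, 0, 0], 0]]' > mv.in && python3 steer.py mv.in >/dev/null
python3 -c "from h import *;where()"
```

```text
t 8.05 tcp in block mm [-173.8    0.6  128.4] rot in block
 [[-0.968  0.011  0.252]
 [ 0.01   1.    -0.003]
 [-0.252  0.    -0.968]] F block [-0.9  0.9  1.3] w 0.0004906488738452445
```

```bash
echo '[[[0.0038, 0, 0.0145], [0, 0, 0], 0], [[0.0038, 0, 0.0145], [0, 0, 0], 0], [[0.0015, 0, 0.0058], [0, 0, 0], 0], [[0.0015, 0, 0.0058], [0, 0, 0], 0], [[0.0015, 0, 0.0058], [0, 0, 0], 0], [[0.0015, 0, 0.0058], [0, 0, 0], 0], [[0.0015, 0, 0.0058], [0, 0, 0], 0], [[0.0015, 0, 0.0058], [0, 0, 0], 0], [[0, 0, 0], [0, 0, 0], 0]]' > mv.in && python3 steer.py mv.in >/dev/null
python3 -c "from h import *;where()"
```

```text
t 8.95 tcp in block mm [-172.4    1.4   61.8] rot in block
 [[-0.969  0.006  0.247]
 [ 0.006  1.    -0.   ]
 [-0.247  0.001 -0.969]] F block [-0.3 -0.3 -0.1] w 0.0003453738648054643
```

```bash
echo '[[[-0.0025, 0, 0.0022], [0, 0, 0], 0], [[-0.0025, 0, 0.0022], [0, 0, 0], 0], [[-0.0025, 0, 0.0022], [0, 0, 0], 0]]' > mv.in && python3 steer.py mv.in |grep wrist; echo '[[[-0.0025, 0, 0.0022], [0, 0, 0], 0], [[-0.0025, 0, 0.0022], [0, 0, 0], 0], [[-0.0025, 0, 0.0022], [0, 0, 0], 0], [[0, 0, 0], [0, 0, 0], 0]]' > mv.in && python3 steer.py mv.in |grep wrist
python3 -c "from h import *;where();import cv2
for n in C: cv2.imwrite(f'pics/{n}4.png',snapshot(n)[:,:,::-1])
a=cv2.imread('pics/scene4.png')[185:235,275:345];b=cv2.imread('pics/top4.png')[180:240,280:340]
cv2.imwrite('pics/c4.png',np.hstack([cv2.resize(a,(420,300),interpolation=2),cv2.resize(b,(300,300),interpolation=2)]))"
```

```text
wrist_force: [-1.4, -1.8, 0.2]
wrist_force: [0.7, 0.0, 0.5]
t 9.65 tcp in block mm [-154.1    1.    53.3] rot in block
 [[-0.969  0.006  0.248]
 [ 0.006  1.    -0.001]
 [-0.248  0.    -0.969]] F block [ 0.2 -0.7  0.5] w 0.0005365129343299823
```

View pics/c4.png

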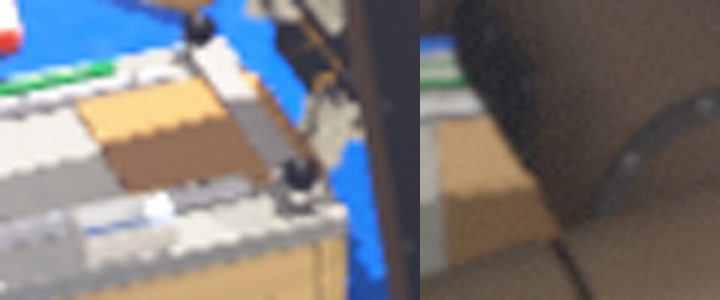

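The flap is folded down. The rear edge seems to be at (77,100)–(122,190), perhaps shifted a little back, so I'll compute that and press the last few mm.

```bash
echo '[[[-0.002, 0, 0.0005], [0, 0, 0], 0], [[-0.0015, 0, 0.0004], [0, 0, 0], 0], [[0, 0, 0], [0, 0, 0], 0]]' > mv.in && python3 steer.py mv.in |grep wrist
python3 -c "from h import *;where();import cv2
cv2.imwrite('pics/scene5.png',snapshot('scene')[:,:,::-1])
A=[cv2.imread(f'pics/scene{i}.png') for i in (3,4,5)]
def g(px,z=.092): return np.round(1e3*least_squares(lambda q:pj('scene',W(P,(q[0],q[1],z)))-px,[0,0]).x,1)
print(g((275+77/6,185+100/6)),g((275+122/6,185+190/6)))
for a in A:  # rear edge column on rows: cardboard = r-b large
    d=a[:,:,2].astype(float)/(a[:,:,0]+1.)
    out=[]
    for v in (204,207,210,213):
        r=d[v,280:305];th=1.5;k=np.argmax(r>th);out.append(round(280+k-1+(th-r[k-1])/(r[k]-r[k-1]),2))
    print(out)
"
```

```text
wrist_force: [0.0, -0.8, -1.1]
t 10.05 tcp in block mm [-150.8    0.9   53.6] rot in block
 [[-0.969  0.006  0.247]
 [ 0.006  1.    -0.001]
 [-0.247  0.    -0.969]] F block [-0.8 -0.3 -1.1] w 0.000800455210768819
[ -5.2 -64.2] [ 0.5 51. ]
[np.float64(288.82), np.float64(290.72), np.float64(292.92), np.float64(294.51)]
[np.float64(288.13), np.float64(291.08), np.float64(292.67), np.float64(294.3)]
[np.float64(288.18), np.float64(289.7), np.float64(292.91), np.float64(294.0)]
```

```bash
echo '[[[-0.0015, 0, 0.0004], [0, 0, 0], 0], [[-0.001, 0, 0.0002], [0, 0, 0], 0], [[0, 0, 0], [0, 0, 0], 0]]' > mv.in && python3 steer.py mv.in |grep wrist
python3 -c "from h import *;where()"
```

```text
wrist_force: [-2.3, -7.2, -0.6]
t 10.4 tcp in block mm [-149.4    1.    53.5] rot in block
 [[-0.969  0.006  0.246]
 [ 0.005  1.    -0.001]
 [-0.246  0.    -0.969]] F block [-7.6 -0.2 -0.6] w 0.00038442681526117416
```

The face is met with 7.6 N. I'll retreat outward, rise and look.

```bash
echo '[[[0.01, 0, -0.003], [0, 0, 0], 0], [[0.03, 0, -0.008], [0, 0, 0], 0], [[0.03, 0, -0.01], [0, 0, 0], 0], [[-0.01, 0, -0.045], [0, 0, 0], 0], [[-0.01, 0, -0.045], [0, 0, 0], 0], [[-0.01, 0, -0.045], [0, 0, 0], 0], [[0.045, 0, -0.01], [0, 0, 0], 0], [[0.045, 0, -0.01], [0, 0, 0], 0], [[0.045, 0, -0.01], [0, 0, 0], 0], [[0.045, 0, -0.01], [0, 0, 0], 0], [[0, 0, 0], [0, 0, 0], 0]]' > mv.in && python3 steer.py mv.in >/dev/null
python3 -c "from h import *;where();import cv2
for n in C: cv2.imwrite(f'pics/{n}6.png',snapshot(n)[:,:,::-1])
a=cv2.imread('pics/scene6.png')[185:235,275:345];b=cv2.imread('pics/top6.png')[180:240,280:340]
cv2.imwrite('pics/c6.png',np.hstack([cv2.resize(a,(420,300),interpolation=2),cv2.resize(b,(300,300),interpolation=2)]))"
```

```text
t 11.5 tcp in block mm [-414.7    2.9  188.4] rot in block
 [[-0.969  0.01   0.247]
 [ 0.01   1.    -0.002]
 [-0.247  0.001 -0.969]] F block [-0.2  0.8 -0.7] w 0.00026916464948429644
```

View pics/c6.png

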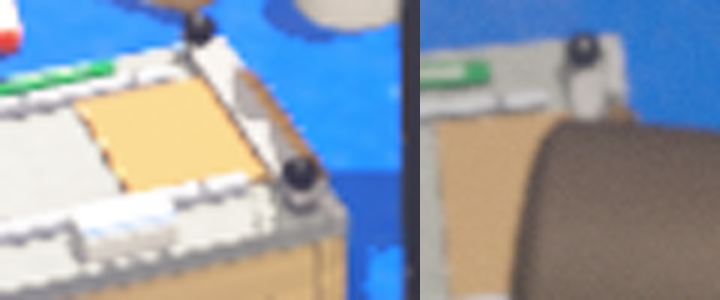

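The flap hangs down: no cardboard shows beyond the edge strip at (245,75)–(315,160). I'll measure how far the rear edge shifted since the placing.

Run:
```python
from h import *;import cv2
for n,vs,lo,hi in (("scene",range(203,216),280,305),("top",range(206,228),276,296)):
    m={}
    for i in (3,6):
        a=cv2.imread(f'pics/{n}{i}.png').astype(float);d=a[:,:,2]-a[:,:,0];o=[]
        for v in vs:
            r=d[v,lo:hi];th=(np.percentile(r,10)+np.percentile(r,90))/2;k=max(1,np.argmax(r>th));o.append(lo+k-1+(th-r[k-1])/(r[k]-r[k-1]))
        m[i]=np.array(o)
    dd=m[6]-m[3];e=0.01;J=(pj(n,W(P,(-.007+e,0,.092)))-pj(n,W(P,(-.007,0,.092))));
    K=pj(n,W(P,(-.007,e,.092)))-pj(n,W(P,(-.007,0,.092)))
    du=(J[0]-J[1]*K[0]/K[1])/e/1000 # px per mm in u along a row
    print(n,"median du",np.median(dd),np.round(dd,1),"mm +x",np.median(dd)/du)
    for v,u in list(zip(vs,m[6]))[1::5]: print(np.round(1e3*least_squares(lambda q:pj(n,W(P,(q[0],q[1],.092)))-[u,v],[0,0]).x,1))
```

```text
scene median du -0.7921568627450597 [-1.  -0.5 -0.9 -0.9 -1.  -0.8 -0.2 -0.8 -0.4 -1.  -1.  -0.4 -0.8] mm +x 2.9968046448488748
[ -0.8 -46.8]
[-2.  -6.6]
[-1.1 31.6]
top median du -0.8830740740740737 [-1.  -0.9 -0.7 -0.8 -1.  -0.9 -0.9 -0.9 -0.9 -1.  -0.9 -0.9 -0.9 -0.9
 -0.9 -0.8 -0.9 -0.9 -0.8 -0.8 -0.8 -0.9] mm +x 2.901202529146365
[ -4.  -56.4]
[ -4.2 -37.9]
[ -3.8 -19.7]
[-4.3 -1.6]
[-3.8 16.3]
```

Both cameras and the finger contact on the face put the crease about 2 mm short of the edge, inside the 6 mm limit. The flap was pressed against the face and the robot is clear, so I'm handing in.

```bash
python3 -c "from cell import robot, snapshot, camera_info;print(robot.hand_in())"
```

```text
the job is handed in; nothing more can be done
None
```

I handed the job in at about 11.6 s with the flap pressed down against the block's upright face and the crease an estimated 2 mm short of the fold edge (limit 6 mm); the flap angle was not measured directly, and hand-in returned no verdict.

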